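# Hold the rotor keeper open

## Task

One of the two bench balancing stands has a rotor lying on its rollers, with a spring-loaded keeper arm across it. Swing that keeper arm gently by its black upright grip, sideways off the rotor until it is fully wound against its stop, and keep holding it there so that the rotor could be lifted out: finish while still holding the arm at the stop. The bearing is delicate, so put no more than 30 newtons of finger force on the stand and its arm in all (both sides of a squeeze count), do not slam the arm or let it fly back, and leave the rotor, the other stand and the things lying about alone.

Things in the scene. Friction and masses are not known exactly. Their poses are not given: they have to be found in the camera images.
- stand_loaded: The stand with the rotor, bolted down: cream base plate 200 x 190 x 12 mm, four steel rollers in dark blocks (to 65 mm high), cream pivot body with coil spring. Origin on the bench below the rotor's middle; z up, x towards the pivot (at x 75, y 0 mm), y along the rotor. Rubber-sleeved pegs 118 mm high: rest peg at x 41, y -17, stop peg at x 80, y 54 mm.
- keeper_loaded (a joint): Angle of its keeper arm (rad). 0 = at rest, pointing along the stand's -x across the rotor; grows as the arm swings to the stand's +y (clockwise from above); 1.35 = wound to the stop, pointing nearly along +y. The spring drives it back to 0: 0.3 N m at rest, 0.77 N m (6 N at the grip) at the stop. The rubber stop gives about 3 mm at the grip per further 10 N.
- grip_loaded (a point): Centre of that arm's black grip: upright cylinder, 20 mm diameter, 50 mm high, from 118 to 168 mm above the bench, 130 mm from the pivot axis. The arm below it is a dark steel bar 18 mm wide, 110 to 118 mm above the bench, ending 142 mm from the pivot axis; a small roller hangs under it just above the rotor. Hub on the pivot: 36 mm across, top at 128 mm.
- pivot_loaded (a point): Point on the arm's vertical pivot axis on that stand, at the height of the grip's centre (143 mm above the bench).
- rotor: Small rotor lying loose on the rollers of the loaded stand: steel shaft 16 mm in diameter, 150 mm long, with a copper-coloured core 44 mm in diameter and 50 mm long at the middle. Origin at its centre, 67 mm above the bench; y along the shaft. Leave it where it lies.
- stand_empty: The other stand, exactly like the first with its own keeper arm and grip, but with no rotor on its rollers. Origin and axes as for the loaded stand. Leave it alone.
- keeper_empty (a joint): Angle of the keeper arm on the empty stand (rad), 0 at rest. Must stay there.
- spanner: Steel spanner lying on the bench beyond the stands. Leave it.
- tin: Plain metal tin, 66 mm in diameter, 85 mm high, standing beyond the stands. Origin at its underside. Leave it.
- spare_roller: Steel ring 64 mm in diameter, 28 mm high, with a 24 mm hole, lying flat beyond the stands. Origin at its underside. Leave it.

How it is judged (in metres and radians):
On the way:
1. the keeper arm of the loaded stand is swung to its stop (value of joint keeper_loaded above 1.28 rad), for 0.5 s.
At the end, for the whole second after the job is handed in: The loaded stand's keeper arm is within 0.07 rad of its stop (joint above 1.28), still (below 0.15 rad/s), held by the fingers with 2 to 30 N, no loose thing wedging it; the rotor is at rest within 8 mm of where it was and the other arm at rest (below 0.1 rad) (value of joint keeper_loaded above 1.28 rad and velocity of joint keeper_loaded between -0.15 and 0.15 rad/s and contact force between the fingers and stand_loaded between 2 and 30 N and contact force between each of spanner, tin, spare_roller and stand_loaded below 0.5 N and distance of rotor from where it was at the start of the episode below 0.008 m and value of joint keeper_empty below 0.1 rad and linear speed of rotor below 0.02 m/s); the arm keeps its last pose, push and grip.
It fails at once if the fingers put more than 30 N in all on the loaded stand or its arm (contact force between the fingers and stand_loaded above 30 N).
It fails at once if the keeper arm is slammed over or flies back (faster than 2.5 rad/s) (velocity of joint keeper_loaded above 2.5 rad/s or velocity of joint keeper_loaded below -2.5 rad/s).
It fails at once if the rotor is shifted by more than 8 mm (distance of rotor from where it was at the start of the episode above 0.008 m).
It fails at once if the other stand's keeper arm is moved (value of joint keeper_empty above 0.1 rad).
It fails at once if a thing lying about is disturbed (distance of any of spanner, tin, spare_roller from where it was at the start of the episode above 0.02 m).
It also fails if it takes over 38 s, if anything falls off the work surface, if the arm or the gripper's body presses on something with over 40 N, if the wrist force passes 120 N, or if a joint passes its speed limit or range.

## Robot

A 6-joint arm with a two-finger parallel gripper is mounted at the origin on the work surface. World frame = base frame: x ahead of the robot, y to its left, z up, the work surface at z = 0. Lengths are in m, angles in degrees, forces in N, time in s.
With the tool pointing down it reaches from about 0.4 to 0.825 m from the base axis. Payload 7 kg.
Tool frame: the origin (TCP) lies at the very end of the fingers, on their centre line; the grasp point (between the pads) lies 19 mm behind it; x points along the fingers, y is the direction in which the jaws open and shut, and the axes are right-handed (so a half turn about x gives the same grasp; the last joint's range is limited). The gripper opens to 88 mm and grips with 3 to 60 N. Pads are 19 mm wide; open, the fingers measure 130 mm over their backs; the gripper's body (78 mm by 193 mm) begins 47 mm behind the grasp point.
Start: joints at [16.507, 20.546, 0.682, 0, -70.136, -16.507], TCP at [0.675, -0, 0.227] pointing down, gripper open.
Joint ranges: [-176.03, 176.03], [-82.01, 121.73], [-58.28, 71.71], [-173.87, 95.51], [-174.79, -0.11], [-173.66, 173.66]. Speed limits (degrees/s): [136.94, 136.94, 172.46, 180, 180, 180].

## Interface

Orientations are given as [roll, pitch, yaw] about the fixed x, y, z axes, in that order (R = Rz(yaw) Ry(pitch) Rx(roll)).
In Python, from plant import monitor, eyes, ticket gives the robot as it stands. The module is installed in compiled form; this text tells all that it offers.
- The arm moves only by the shell command python3 -m crank 'ROWS'. ROWS is JSON, a list of rows, each an object with "linear": the shift along the world's x, y, z in units of 60 mm (1.0 is 60 mm), a list of three; "rot": the turn, a rotation vector about the world's x, y, z in units of 5 degrees (1.0 is 5 degrees), a list of three; "hand": the opening, from 0 (shut) to 1 (fully open). In form: [{"linear": [tx, ty, tz], "rot": [ax, ay, az], "hand": hand}, ...]. A call has 1 to 20 rows; each row shifts and turns the pose as measured when the row begins; what a row does not reach is not made up. A row lasts 1/8 s, in which the tool goes at most 62.5 mm and 10.7 degrees, less where a joint would pass 70% of its speed; a pose out of reach is approached as far as the arm can. A call is refused whole if a number of a shift passes 1 or a number of a turn 1, either way. A call with a gripper value outside its range is refused whole. The fingers move at their own pace and stop on an object; the grip force is fixed at half the most. Time passes only in rows, so rows that do not move let the fingers close. It gives the time, the measured TCP pose, the force and the opening at its end, in the units of the state.
- monitor.get_obs(): the state, without advancing time (a new reading comes with each control period).
- eyes.snapshot(name): name is "scene" or "side" or "wrist"; returns a dict with "image" (480x640x3 uint8, red, green, blue), "depth" (480x640 float32, m along the optical axis (not along the pixel's ray), 0 where there is no reading), "K" (3x3 intrinsics, pixels), "camera_from_world" (4x4, takes a point from world to camera coordinates); the wrist camera has in their place "hand_eye" (4x4, takes a point from camera to tool coordinates, whose origin is the TCP and whose axes are the tool frame's). Camera axes: x right, y up, looking along -z (the intrinsics and any distortion apply to the point x, -y, -z); pixel columns grow to the right and rows downward; lengths in m; the calibration is good to about 2 mm. The wrist camera is an equidistant fisheye: a pixel r from the principal point sees the ray r / f radians off the axis. A picture is of the moment at which its call begins: read the wrist's pose just before it.
- ticket.close_job(): hands the job in, once; it reports no verdict.
The state is a dict: "clock": time; "joint_pos": joint angles; "qvel": joint speeds; "tau": joint torques, N m; "tool_pos": TCP position; "orientation": TCP orientation; "force": force on the tool from outside, world axes, zero at the start; "moment": the same for the moment, N m; "opening": finger opening in m.
Only numpy, scipy, OpenCV 4.12 (cv2) and the standard library are available. Lean on these libraries where they do the work, as an engineer would, in place of code of your own. Each camera call takes 0.05 s, during which the arm holds its last target.

## Working session

There is one attempt and no reset: what is moved stays moved. The work goes in short steps, Python scripts to look and compute and a shell command to move; the robot and the scene stay as the last step left them, time stands still between calls to the robot, and variables do not carry over. Pictures are saved under pics/ and viewed, and the job is handed in when it is done.

```bash
mkdir -p pics
python3 - <<'E'
from plant import monitor, eyes
import cv2,numpy as np
print(monitor.get_obs())
for n in("scene","side"):
    s=eyes.snapshot(n); cv2.imwrite(f"pics/{n}0.png",s["image"][:,:,::-1]); np.savez(f"{n}0.npz",**{k:v for k,v in s.items()})
    print(s["K"],s["camera_from_world"])
E
```

```text
{'clock': 0.0, 'joint_pos': array([ 1.65091291e+01,  2.05914693e+01,  6.33104747e-01, -1.98836381e-02,
       -7.01381398e+01, -1.65063558e+01]), 'qvel': array([ 0.02194507, -0.08471561,  0.00956281,  0.06578252, -0.01052488,
       -0.04838679]), 'tau': array([-8.00930356e-04, -5.82726967e+01,  2.93058443e+01,  6.99745238e+00,
        6.93249181e-03, -2.06530804e-04]), 'tool_pos': array([ 6.74489841e-01, -8.44240648e-06,  2.25617992e-01]), 'orientation': array([  95.54601115,   89.90170148, -174.45798687]), 'force': array([0.27066461, 0.21358337, 0.49938621]), 'moment': array([ 0.00689473, -0.04199755,  0.00498481]), 'opening': 0.08731828522383218}
[[453.08816539   0.         325.66526694]
 [  0.         453.08816539 238.31986541]
 [  0.           0.           1.        ]] [[ 0.83601516  0.54835955  0.01950533 -0.48899686]
 [-0.37508782  0.54518152  0.74972411  0.17067336]
 [ 0.40048442 -0.63409693  0.66146301 -1.05220745]
 [ 0.          0.          0.          1.        ]]
[[527.37957993   0.         313.46888785]
 [  0.         527.37957993 246.51652764]
 [  0.           0.           1.        ]] [[ 0.99643518 -0.08410413  0.00658973 -0.5955152 ]
 [ 0.03904525  0.52901413  0.84771429 -0.07504438]
 [-0.07478233 -0.84443504  0.53041216 -1.0044829 ]
 [ 0.          0.          0.          1.        ]]
```

View pics/scene0.png

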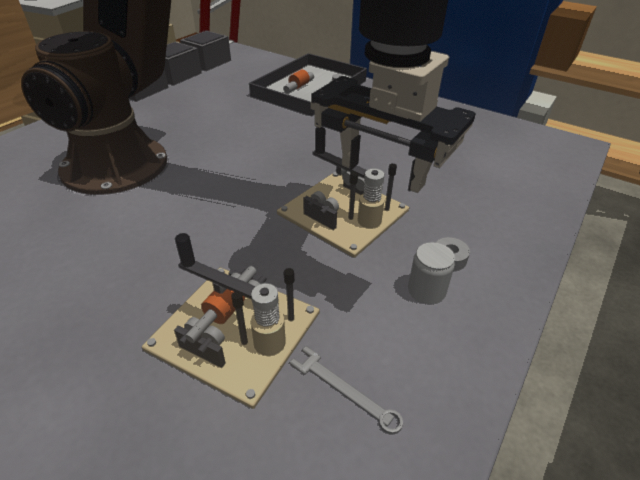

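View pics/side0.png

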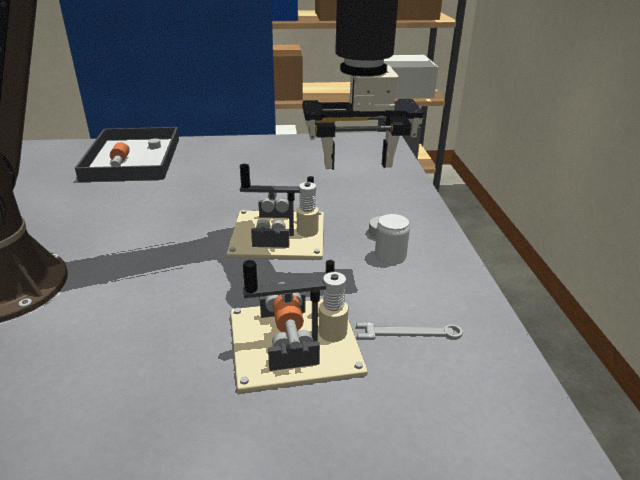

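The near stand is the loaded one: its orange rotor is at scene (215,305) and side (289,313). Its grip is at scene (184,250) and side (250,277), and its pivot is at scene (265,290) and side (334,280). The pivot is on the side away from the robot.

```bash
cat > h.py <<'E'
import numpy as np,cv2
def cam(n):
    d=np.load(n+".npz"); return d
def ray(d,u,v):
    K=d["K"];T=d["camera_from_world"]
    c=np.array([(u-K[0,2])/K[0,0],-(v-K[1,2])/K[1,1],-1.]); R=T[:3,:3]
    return -R.T@T[:3,3], R.T@c
def atz(d,u,v,z):
    o,r=ray(d,u,v); return o+r*(z-o[2])/r[2]
def dep(d,u,v):
    o,r=ray(d,u,v); return o+r*d["depth"][int(v),int(u)]
def proj(d,p):
    K=d["K"];T=d["camera_from_world"]; c=T[:3,:3]@np.asarray(p)+T[:3,3]
    return np.array([K[0,2]+K[0,0]*c[0]/-c[2],K[1,2]-K[1,1]*c[1]/-c[2]])
def cloud(d):
    K=d["K"];T=d["camera_from_world"];D=d["depth"]
    v,u=np.mgrid[:480,:640]
    c=np.stack([(u-K[0,2])/K[0,0]*D,-(v-K[1,2])/K[1,1]*D,-D],-1)
    return (c-T[:3,3])@T[:3,:3]
E
python3 - <<'E'
from h import *
np.set_printoptions(precision=4,suppress=True)
for n in("scene0","side0"):
    d=cam(n);P=cloud(d);ok=d["depth"]>0; im=d["image"].astype(int)
    # grip: dark points z .122-.166 within near stand region
    near=ok&(P[...,1]<-0.15)&(P[...,0]>.3)&(P[...,0]<.9)
    m=near&(P[...,2]>.125)&(P[...,2]<.165); print(n,m.sum())
    q=P[m]; q=q[np.isfinite(q).all(1)]
    print("z>.125 x-range",q.min(0),q.max(0))
    g=q[q[:,0]<q[:,0].min()+.025]; print("grip",len(g),g.mean(0),g.min(0),g.max(0))
    # hub top
    t=near&(abs(P[...,2]-.128)<.003); 
    plate=near&(abs(P[...,2]-.012)<.004)&(im[...,0]>150)&(im[...,0]-im[...,2]>30)
    xy=P[plate][:,:2].astype(np.float32); print("plate",cv2.minAreaRect(xy),len(xy))
    pil=near&(P[...,2]>.12); vs,us=np.nonzero(pil); print(us.min(),us.max(),vs.min(),vs.max())
    rot=near&(im[...,0]-im[...,2]>90)&(im[...,1]<110)&(P[...,2]>.05); print("rotor",P[rot].mean(0),rot.sum())
    print("spool",[ (z,P[near&(abs(P[...,2]-z)<.004)&(P[...,0]>.6)].mean(0)) for z in (.09,.13)])
E
```

```text
scene0 388
z>.125 x-range [ 0.4776 -0.2186  0.1251] [ 0.6274 -0.1812  0.1649]
grip 319 [ 0.4885 -0.212   0.1454] [ 0.4776 -0.2186  0.1253] [ 0.4937 -0.1982  0.1649]
plate ((0.5486882328987122, -0.21920084953308105), (0.2000659704208374, 0.1520310342311859), 5.717868328094482) 4900
175 277 233 305
rotor [ 0.5446 -0.2199  0.0851] 211
spool [(0.09, array([ 0.6211, -0.2022,  0.09  ])), (0.13, array([ 0.6122, -0.1949,  0.1277]))]
side0 340
z>.125 x-range [ 0.4737 -0.2183  0.125 ] [ 0.6218 -0.1822  0.1646]
grip 299 [ 0.484  -0.2136  0.1447] [ 0.4737 -0.2183  0.125 ] [ 0.4935 -0.2037  0.1646]
plate ((0.5500007271766663, -0.21838189661502838), (0.19896413385868073, 0.15562956035137177), 5.585411548614502) 4346
243 345 260 292
rotor [ 0.5337 -0.2088  0.0823] 92
spool [(0.09, array([ 0.615 , -0.2058,  0.0901])), (0.13, array([ 0.6125, -0.1943,  0.1272]))]
```

```bash
python3 - <<'E'
from h import *
from scipy.optimize import least_squares
from scipy.spatial.transform import Rotation as Ro
from plant import monitor
np.set_printoptions(precision=4,suppress=True)
# grip silhouette in both images (dark, connected, above bar)
obs=[]
for n,(u0,u1,v0,v1) in (("scene0",(170,200,228,275)),("side0",(238,262,255,300))):
    d=cam(n);P=cloud(d);im=d["image"]
    m=(d["depth"]>0)&(P[...,1]<-.15)&(P[...,2]>.121)&(P[...,0]<.51)&(P[...,0]>.4)
    v,u=np.nonzero(m); print(n,u.min(),u.max(),v.min(),v.max())
    # pixel rows per height: centroid of silhouette for z .13-.16
    m2=m&(P[...,2]>.13)&(P[...,2]<.16); v,u=np.nonzero(m2); obs.append((d,u.mean(),v.mean()))
    # fit circle r=10mm to points with side visible
    q=P[m2]
    o=-d["camera_from_world"][:3,:3].T@d["camera_from_world"][:3,3]
    f=lambda c: np.hypot(q[:,0]-c[0],q[:,1]-c[1])-.010
    w=q[:,:2].mean(0); dirv=(w-o[:2]);dirv/=np.linalg.norm(dirv)
    r=least_squares(f,w+.007*dirv,loss="soft_l1",f_scale=.001); print("grip fit",r.x,"rms",np.sqrt((f(r.x)**2).mean()))
    # empty grip
    m3=(d["depth"]>0)&(P[...,1]>-.03)&(P[...,1]<.25)&(P[...,2]>.13)&(P[...,2]<.16)&(P[...,0]>.4)&(P[...,0]<.58)&(im.max(2)<60)
    q=P[m3]; print("empty grip pts",len(q),np.median(q,0),q.min(0),q.max(0))
    # hub/pivot: points z .119-.128 x>.58
    mh=(d["depth"]>0)&(P[...,1]<-.12)&(P[...,2]>.124)&(P[...,2]<.14)&(P[...,0]>.56)&(P[...,0]<.7)
    q=P[mh]; print("hub",q.min(0),q.max(0),q.mean(0), len(q))
A=[];b=[]
for d,u,v in obs:
    o,r=ray(d,u,v); r/=np.linalg.norm(r); M=np.eye(3)-np.outer(r,r); A.append(M);b.append(M@o)
print("triang grip",np.linalg.solve(sum(A),sum(b)))
s=monitor.get_obs(); print(Ro.from_euler("xyz",s["orientation"],degrees=True).as_matrix())
E
python3 - <<'E'
import cv2
im=cv2.imread('pics/scene0.png')[220:360,140:330];cv2.imwrite('pics/crop1.png',cv2.resize(im,None,fx=4,fy=4,interpolation=cv2.INTER_CUBIC))
E
```

```text
scene0 175 194 233 265
grip fit [ 0.4819 -0.2076] rms 0.0006909214272576338
empty grip pts 128 [0.47   0.149  0.1445] [0.4587 0.1441 0.1306] [0.4766 0.159  0.1594]
hub [ 0.5961 -0.2113  0.124 ] [ 0.6288 -0.1785  0.1292] [ 0.6128 -0.1953  0.1255] 175
side0 243 257 260 291
grip fit [ 0.4835 -0.2059] rms 0.0008158612191889876
empty grip pts 114 [0.4669 0.1499 0.1449] [0.4574 0.1428 0.1301] [0.4751 0.1569 0.1599]
hub [ 0.5984 -0.2119  0.124 ] [ 0.6299 -0.1791  0.1286] [ 0.6129 -0.1949  0.1256] 88
triang grip [ 0.484  -0.2089  0.1413]
[[-0.0015 -1.      0.0001]
 [-0.0001  0.0001  1.    ]
 [-1.      0.0015 -0.0001]]
```

View pics/crop1.png

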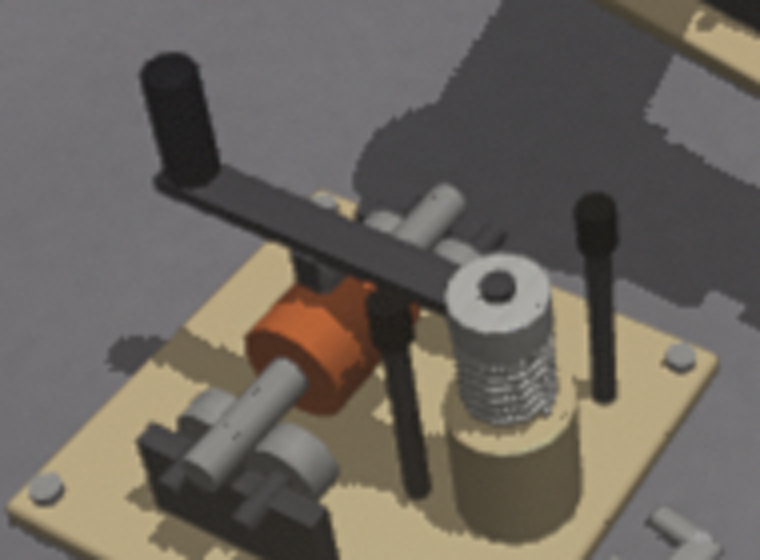

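Both cameras agree within about 2 mm. The grip is at (0.483,-0.207) and the pivot at (0.613,-0.195), 130.5 mm apart as specified, with the stand yawed about 5.3°. I'll move above the grip and turn the jaws across the arm. The fingers will then cage the grip without squeezing it.

```bash
python3 -m crank '[{"linear":[-0.17,-0.18,0],"rot":[0,0,1],"hand":0.7},{"linear":[-0.17,-0.18,0],"rot":[0,0,1],"hand":0.7},{"linear":[-0.17,-0.18,0],"rot":[0,0,1],"hand":0.7},{"linear":[-0.17,-0.18,0],"rot":[0,0,1],"hand":0.7},{"linear":[-0.17,-0.18,0],"rot":[0,0,1],"hand":0.7},{"linear":[-0.17,-0.18,0],"rot":[0,0,1],"hand":0.7},{"linear":[-0.17,-0.18,0],"rot":[0,0,1],"hand":0.7},{"linear":[-0.17,-0.18,0],"rot":[0,0,1],"hand":0.7},{"linear":[-0.17,-0.18,0],"rot":[0,0,1],"hand":0.7},{"linear":[-0.17,-0.18,0],"rot":[0,0,1],"hand":0.7},{"linear":[-0.17,-0.18,0],"rot":[0,0,1],"hand":0.7},{"linear":[-0.17,-0.18,0],"rot":[0,0,1],"hand":0.7},{"linear":[-0.17,-0.18,0],"rot":[0,0,1],"hand":0.7},{"linear":[-0.17,-0.18,0],"rot":[0,0,1],"hand":0.7},{"linear":[-0.17,-0.18,0],"rot":[0,0,1],"hand":0.7},{"linear":[-0.17,-0.18,0],"rot":[0,0,1],"hand":0.7},{"linear":[-0.17,-0.18,0],"rot":[0,0,1],"hand":0.7}]'
cat > st.py <<'E'
from plant import monitor
import numpy as np
from scipy.spatial.transform import Rotation as Ro
np.set_printoptions(precision=4,suppress=True)
P=np.array([.6128,-.195]);PSI=5.3
s=monitor.get_obs();R=Ro.from_euler("xyz",s["orientation"],degrees=True).as_matrix()
p=s["tool_pos"];r=p[:2]-P
a=np.degrees(np.arctan2(r[1],r[0]))%360
jaw=np.degrees(np.arctan2(R[1,1],R[0,1]))%180
th=180+PSI-a; t=a-90
print("t",s["clock"],"pos",p,"R",np.hypot(*r),"theta_deg",th,"jaw",jaw,"want",t%180,"axis",R[:,0],"F",s["force"],"Ftan",s["force"][:2]@[np.cos(np.radians(t)),np.sin(np.radians(t))],"open",s["opening"],"q",s["joint_pos"])
E
python3 st.py
```

```text
clock: 2.22
tool_pos: [0.4908, -0.1881, 0.2176]
orientation: [50.8, 89.2, -131.3]
force: [0.3, -0.2, -0.4]
opening: 0.0613
t 2.225 pos [ 0.4908 -0.1881  0.2176] R 0.12221719568875249 theta_deg 8.535553864468909 jaw 87.81622116158665 want 86.7644461355311 axis [-0.0092 -0.0104 -0.9999] F [ 0.2819 -0.2181 -0.3961] Ftan -0.20180685385475494 open 0.061250501025395344 q [  0.8858   6.9913 -18.8744   0.6504 -64.6693  86.6468]
```

```bash
python3 -m crank '[{"linear":[-0.07,-0.16,0],"rot":[0,0,0.8],"hand":0.7},{"linear":[-0.05,-0.14,0],"rot":[0,0,0.7],"hand":0.7},{"linear":[-0.02,-0.02,0],"rot":[0,0,0],"hand":0.7},{"linear":[0,0,0],"rot":[0,0,0],"hand":0.7}]'; python3 st.py
python3 - <<'E'
from plant import eyes
import cv2
for n in("scene","side"):
    s=eyes.snapshot(n);c=s["image"][:,:,::-1]
    cv2.imwrite(f"pics/{n}1.png",c)
s=eyes.snapshot("wrist");cv2.imwrite("pics/wrist1.png",s["image"][:,:,::-1])
E
```

```text
clock: 2.72
tool_pos: [0.4804, -0.2081, 0.2167]
orientation: [43.1, 89.2, -131.5]
force: [1.2, 0.2, -0.3]
opening: 0.061
t 2.725 pos [ 0.4804 -0.2081  0.2167] R 0.1330152712193378 theta_deg -0.36173124761646136 jaw 95.4185395133154 want 95.66173124761647 axis [-0.0097 -0.0109 -0.9999] F [ 1.2466  0.2238 -0.3076] Ftan 0.09976780485200333 open 0.06099585838725026 q [ -1.4375   6.8245 -19.2188   0.7085 -64.4968  96.545 ]
```

View pics/scene1.png

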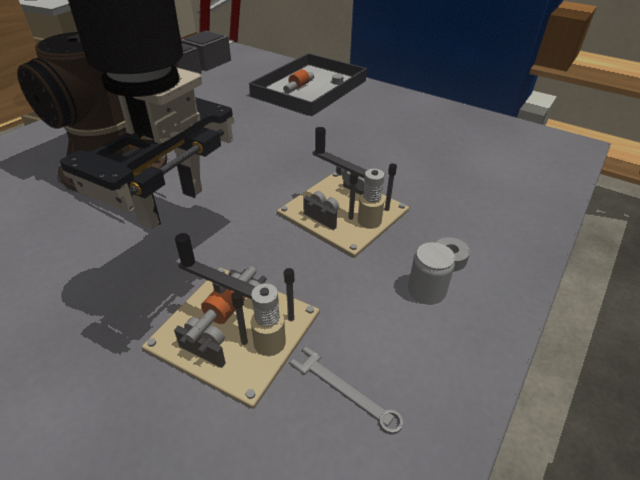

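View pics/wrist1.png

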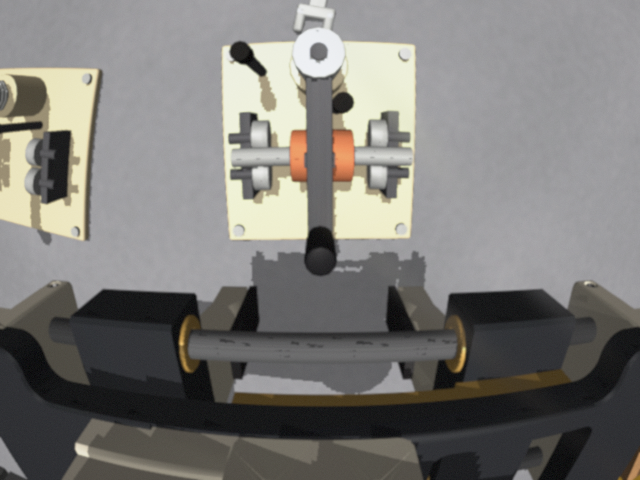

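The wrist picture shows the grip at (320,250), centred between the fingers at about 243 and 400. Descending.

```bash
python3 -m crank '[{"linear":[0.02,0.01,-0.2],"rot":[0,0,0],"hand":0.7},{"linear":[0.02,0.01,-0.2],"rot":[0,0,0],"hand":0.7},{"linear":[0,0,-0.2],"rot":[0,0,0],"hand":0.7},{"linear":[0,0,-0.2],"rot":[0,0,0],"hand":0.7},{"linear":[0,0,-0.2],"rot":[0,0,0],"hand":0.7},{"linear":[0,0,-0.15],"rot":[0,0,0],"hand":0.7}]'; python3 st.py
```

```text
clock: 3.62
tool_pos: [0.483, -0.206, 0.1423]
orientation: [39.5, 89.1, -135.0]
force: [-0.8, -0.1, -0.5]
opening: 0.0614
t 3.625 pos [ 0.483  -0.206   0.1423] R 0.13030422901195968 theta_deg 0.44203621610611776 jaw 95.47859353789153 want 94.8579637838939 axis [-0.0107 -0.0107 -0.9999] F [-0.7991 -0.1148 -0.4944] Ftan -0.04671311532992166 open 0.06135026557234851 q [ -1.1967  10.8981 -24.9297   0.7645 -54.774   96.2278]
```

Down to z = 0.136 and narrow the jaws to about 36 mm, giving 8 mm of clearance per side.

```bash
python3 -m crank '[{"linear":[0,0,-0.06],"rot":[0,0,0],"hand":0.55},{"linear":[0,0,0],"rot":[0,0,0],"hand":0.42},{"linear":[0,0,0],"rot":[0,0,0],"hand":0.42},{"linear":[0,0,0],"rot":[0,0,0],"hand":0.42},{"linear":[0,0,0.01],"rot":[0,0,0],"hand":0.42}]'; python3 st.py
python3 - <<'E'
from plant import eyes
import cv2
for n in("scene","side"):
    s=eyes.snapshot(n);c=s["image"][:,:,::-1]
    cv2.imwrite(f"pics/{n}2.png",c)
import numpy as np
a=cv2.imread("pics/scene2.png")[130:370,80:330];b=cv2.imread("pics/side2.png")[130:370,150:400]
cv2.imwrite("pics/both2.png",cv2.resize(np.hstack([a,b]),(800,384)))
E
```

```text
clock: 4.25
tool_pos: [0.4833, -0.2062, 0.1393]
orientation: [42.0, 89.1, -132.5]
force: [-0.6, -0.3, -0.7]
opening: 0.0373
t 4.25 pos [ 0.4833 -0.2062  0.1393] R 0.12995811784977226 theta_deg 0.3492304436126972 jaw 95.47927947209104 want 94.95076955638731 axis [-0.0101 -0.011  -0.9999] F [-0.5924 -0.3207 -0.7494] Ftan -0.2684232250144067 open 0.03729288784473366 q [ -1.2048  11.0893 -25.1327   0.7881 -54.3437  96.2184]
```

View pics/both2.png

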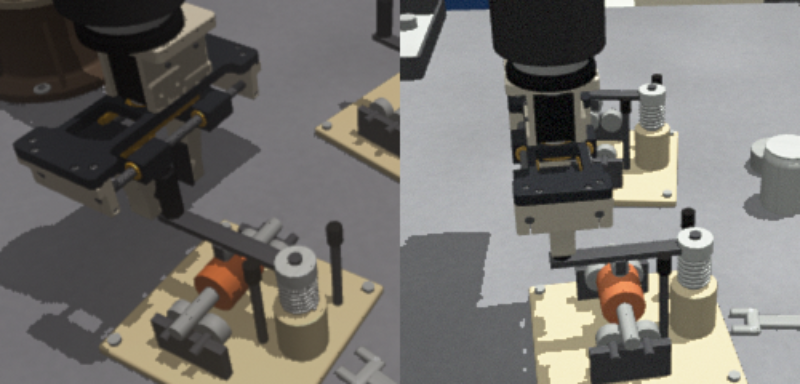

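```bash
python3 -m crank '[{"linear":[0,0.04,0],"rot":[0,0,0],"hand":0.42},{"linear":[0,0.04,0],"rot":[0,0,0],"hand":0.42},{"linear":[0,0.03,0],"rot":[0,0,0],"hand":0.42},{"linear":[-0.002,0.03,0.005],"rot":[0,0,0],"hand":0.42},{"linear":[-0.002,0.03,0.005],"rot":[0,0,0],"hand":0.42},{"linear":[0,0.03,0.005],"rot":[0,0,0],"hand":0.42}]'; python3 st.py
```

```text
clock: 5.1
tool_pos: [0.4826, -0.1939, 0.14]
orientation: [40.6, 89.1, -134.0]
force: [0.5, -2.5, -1.8]
opening: 0.037
t 5.1 pos [ 0.4826 -0.1939  0.14  ] R 0.13025279545300553 theta_deg 5.803683202753689 jaw 95.4635833586759 want 89.49631679724632 axis [-0.0111 -0.0115 -0.9999] F [ 0.5394 -2.5265 -1.7723] Ftan -2.521709195017205 open 0.03698136382088728 q [  0.2664  10.5892 -25.6957   0.8049 -54.3548  94.7208]
```

Contact is made at about 2.5 N, matching the spring preload. Next I'll compute arc rows about the pivot.

```bash
cat > arc.py <<'E'
import sys,numpy as np,io,contextlib
from st import *
step=float(sys.argv[1]);n=int(sys.argv[2]);R0=float(sys.argv[3]) if len(sys.argv)>3 else .1305
c=p[:2].copy();A=np.radians(a)
for i in range(n):
    A-=np.radians(step); nx=P+R0*np.array([np.cos(A),np.sin(A)]); print(np.round((nx-c)/.06,3),"rot",-step/5); c=nx
E
python3 arc.py 3 10
```

```text
t 5.1 pos [ 0.4826 -0.1939  0.14  ] R 0.13025279545300553 theta_deg 5.803683202753689 jaw 95.4635833586759 want 89.49631679724632 axis [-0.0111 -0.0115 -0.9999] F [ 0.5394 -2.5265 -1.7723] Ftan -2.521709195017205 open 0.03698136382088728 q [  0.2664  10.5892 -25.6957   0.8049 -54.3548  94.7208]
[-0.     0.114] rot -0.6
[0.01  0.113] rot -0.6
[0.016 0.113] rot -0.6
[0.022 0.112] rot -0.6
[0.028 0.11 ] rot -0.6
[0.033 0.109] rot -0.6
[0.039 0.107] rot -0.6
[0.044 0.105] rot -0.6
[0.05  0.102] rot -0.6
[0.055 0.1  ] rot -0.6
```

```bash
python3 -m crank '[{"linear":[0,0.07,0.005],"rot":[0,0,-0.4],"hand":0.42},{"linear":[0.008,0.11,0.005],"rot":[0,0,-0.6],"hand":0.42},{"linear":[0.014,0.11,0.005],"rot":[0,0,-0.6],"hand":0.42},{"linear":[0.02,0.11,0.005],"rot":[0,0,-0.6],"hand":0.42},{"linear":[0.026,0.11,0.005],"rot":[0,0,-0.6],"hand":0.42},{"linear":[0.032,0.11,0.005],"rot":[0,0,-0.6],"hand":0.42}]'; python3 arc.py 3 10
```

```text
clock: 5.85
tool_pos: [0.4879, -0.1563, 0.1413]
orientation: [40.9, 89.0, -151.2]
force: [0.9, -4.1, -1.6]
opening: 0.0365
t 5.85 pos [ 0.4879 -0.1563  0.1413] R 0.13071854937935498 theta_deg 22.517716543827646 jaw 77.88939258993274 want 72.78228345617237 axis [-0.0156 -0.0086 -0.9998] F [ 0.8769 -4.0637 -1.5754] Ftan -3.6220017752447857 open 0.03652898365581563 q [  4.5545  10.0189 -26.1078   0.5132 -54.8058  73.0311]
[0.04  0.107] rot -0.6
[0.042 0.106] rot -0.6
[0.048 0.103] rot -0.6
[0.053 0.101] rot -0.6
[0.058 0.098] rot -0.6
[0.063 0.095] rot -0.6
[0.068 0.091] rot -0.6
[0.073 0.088] rot -0.6
[0.077 0.084] rot -0.6
[0.082 0.08 ] rot -0.6
```

```bash
python3 -m crank '[{"linear":[0.04,0.107,0.003],"rot":[0,0,-0.6],"hand":0.42},{"linear":[0.042,0.106,0.003],"rot":[0,0,-0.6],"hand":0.42},{"linear":[0.048,0.103,0.003],"rot":[0,0,-0.6],"hand":0.42},{"linear":[0.053,0.101,0.003],"rot":[0,0,-0.6],"hand":0.42},{"linear":[0.058,0.098,0.003],"rot":[0,0,-0.6],"hand":0.42},{"linear":[0.063,0.095,0.003],"rot":[0,0,-0.6],"hand":0.42},{"linear":[0.068,0.091,0.003],"rot":[0,0,-0.6],"hand":0.42},{"linear":[0.073,0.088,0.003],"rot":[0,0,-0.6],"hand":0.42}]'; python3 arc.py 3 10
```

```text
clock: 6.85
tool_pos: [0.5126, -0.11, 0.1418]
orientation: [47.7, 88.6, -169.2]
force: [-0.4, -5.1, -1.9]
opening: 0.0368
t 6.85 pos [ 0.5126 -0.11    0.1418] R 0.13141676855213522 theta_deg 45.61261296276572 jaw 53.06302868300885 want 49.68738703723429 axis [-0.0241 -0.0046 -0.9997] F [-0.4191 -5.1351 -1.8845] Ftan -4.186789133832034 open 0.036809604205518744 q [  9.3766  11.4424 -24.0025   0.0407 -55.9624  43.6546]
[0.088 0.075] rot -0.6
[0.08  0.081] rot -0.6
[0.084 0.076] rot -0.6
[0.088 0.072] rot -0.6
[0.092 0.067] rot -0.6
[0.095 0.062] rot -0.6
[0.098 0.057] rot -0.6
[0.101 0.052] rot -0.6
[0.104 0.047] rot -0.6
[0.106 0.041] rot -0.6
```

```bash
python3 -m crank '[{"linear":[0.085,0.077,0.003],"rot":[0,0,-0.6],"hand":0.42},{"linear":[0.082,0.08,0.003],"rot":[0,0,-0.6],"hand":0.42},{"linear":[0.084,0.076,0.003],"rot":[0,0,-0.6],"hand":0.42},{"linear":[0.088,0.072,0.003],"rot":[0,0,-0.6],"hand":0.42},{"linear":[0.092,0.067,0.003],"rot":[0,0,-0.6],"hand":0.42},{"linear":[0.095,0.062,0.003],"rot":[0,0,-0.6],"hand":0.42},{"linear":[0.065,0.035,0.003],"rot":[0,0,-0.4],"hand":0.42}]'; python3 arc.py 1 12
```

```text
clock: 7.72
tool_pos: [0.5419, -0.0852, 0.1415]
orientation: [58.0, 87.7, -179.7]
force: [-2.3, -4.2, 0.4]
opening: 0.0365
t 7.725 pos [ 0.5419 -0.0852  0.1415] R 0.1307519829208665 theta_deg 62.439773998238806 jaw 32.32780972825603 want 32.860226001761205 axis [-0.0399 -0.0002 -0.9992] F [-2.2808 -4.209   0.4248] Ftan -4.199636790719849 open 0.03647734971452139 q [ 11.2173  14.2198 -20.0927  -0.5085 -57.9331  21.3685]
[0.034 0.017] rot -0.2
[0.032 0.02 ] rot -0.2
[0.033 0.019] rot -0.2
[0.033 0.019] rot -0.2
[0.033 0.018] rot -0.2
[0.034 0.017] rot -0.2
[0.034 0.017] rot -0.2
[0.034 0.016] rot -0.2
[0.035 0.016] rot -0.2
[0.035 0.015] rot -0.2
[0.035 0.014] rot -0.2
[0.035 0.014] rot -0.2
```

```bash
python3 -m crank '[{"linear":[0.05,0.03,0.002],"rot":[0,-0.06,-0.2],"hand":0.42},{"linear":[0.05,0.028,0.002],"rot":[0,-0.06,-0.2],"hand":0.42},{"linear":[0.05,0.026,0.002],"rot":[0,-0.06,-0.2],"hand":0.42},{"linear":[0.05,0.024,0.002],"rot":[0,-0.06,-0.2],"hand":0.42},{"linear":[0.05,0.022,0.002],"rot":[0,-0.06,-0.2],"hand":0.42},{"linear":[0.05,0.02,0.002],"rot":[0,-0.06,-0.2],"hand":0.42}]'; python3 arc.py 1 10
```

```text
clock: 8.48
tool_pos: [0.5534, -0.079, 0.1417]
orientation: [68.6, 88.8, -175.3]
force: [-4.9, -2.6, 2.1]
opening: 0.0369
t 8.475 pos [ 0.5534 -0.079   0.1417] R 0.13028378078963399 theta_deg 68.1943394557254 jaw 26.092368681772484 want 27.105660544274613 axis [-0.0204 -0.0017 -0.9998] F [-4.8888 -2.6242  2.0549] Ftan -5.547548778949187 open 0.036934666986733554 q [ 11.8328  14.4803 -19.8023  -0.1749 -56.8822  14.3525]
[0.032 0.02 ] rot -0.2
[0.034 0.016] rot -0.2
[0.035 0.016] rot -0.2
[0.035 0.015] rot -0.2
[0.035 0.015] rot -0.2
[0.035 0.014] rot -0.2
[0.036 0.013] rot -0.2
[0.036 0.013] rot -0.2
[0.036 0.012] rot -0.2
[0.036 0.011] rot -0.2
```

```bash
python3 -m crank '[{"linear":[0.07,0.034,0.002],"rot":[0,-0.04,-0.2],"hand":0.42},{"linear":[0.07,0.032,0.002],"rot":[0,-0.04,-0.2],"hand":0.42},{"linear":[0.07,0.03,0.002],"rot":[0,-0.04,-0.3],"hand":0.42},{"linear":[0.07,0.028,0.002],"rot":[0,-0.04,-0.3],"hand":0.42},{"linear":[0.06,0.024,0.002],"rot":[0,-0.04,-0.3],"hand":0.42}]'; python3 arc.py 1 10
```

```text
clock: 9.1
tool_pos: [0.5676, -0.0728, 0.1418]
orientation: [85.3, 89.1, -165.3]
force: [-4.3, -4.8, 1.0]
opening: 0.0366
t 9.1 pos [ 0.5676 -0.0728  0.1418] R 0.13034492710746778 theta_deg 74.99026211491564 jaw 19.373114477553855 want 20.309737885084374 axis [-0.0147 -0.0038 -0.9999] F [-4.2596 -4.764   1.0357] Ftan -5.648342304210564 open 0.03661132158421284 q [ 12.3042  15.4412 -18.5261   0.0426 -56.901    7.0448]
[0.035 0.015] rot -0.2
[0.036 0.012] rot -0.2
[0.036 0.012] rot -0.2
[0.036 0.011] rot -0.2
[0.037 0.01 ] rot -0.2
[0.037 0.01 ] rot -0.2
[0.037 0.009] rot -0.2
[0.037 0.008] rot -0.2
[0.037 0.008] rot -0.2
[0.037 0.007] rot -0.2
```

```bash
python3 -m crank '[{"linear":[0.05,0.018,0.002],"rot":[0,-0.03,-0.2],"hand":0.42},{"linear":[0.05,0.016,0.002],"rot":[0,-0.03,-0.2],"hand":0.42},{"linear":[0.05,0.014,0.002],"rot":[0,-0.03,-0.2],"hand":0.42}]'; python3 st.py;  python3 -m crank '[{"linear":[0.04,0.011,0.002],"rot":[0,-0.03,-0.1],"hand":0.42},{"linear":[0.04,0.01,0.002],"rot":[0,-0.03,-0.1],"hand":0.42}]'; python3 st.py
```

```text
clock: 9.48
tool_pos: [0.5724, -0.0715, 0.1418]
orientation: [94.1, 89.1, -159.7]
force: [-5.5, -2.4, 2.9]
opening: 0.0369
t 9.475 pos [ 0.5724 -0.0715  0.1418] R 0.12994268413430596 theta_deg 77.18401240773272 jaw 16.255265748190737 want 18.115987592267288 axis [-0.0148 -0.0055 -0.9999] F [-5.4619 -2.3951  2.9364] Ftan -5.935889229223041 open 0.0369034734478163 q [ 12.3869  15.8495 -17.9936   0.1482 -57.0508   3.7873]
clock: 9.72
tool_pos: [0.5742, -0.071, 0.1417]
orientation: [97.8, 89.1, -157.0]
force: [-5.9, -2.0, 1.7]
opening: 0.0365
t 9.725 pos [ 0.5742 -0.071   0.1417] R 0.12984298355832566 theta_deg 78.00834088422083 jaw 15.204300134477961 want 17.291659115779183 axis [-0.015  -0.0064 -0.9999] F [-5.8733 -2.0298  1.6996] Ftan -6.21118237425833 open 0.03654075036092784 q [ 12.4272  16.009  -17.7909   0.2042 -57.1205   2.6658]
```

```bash
python3 -m crank '[{"linear":[0.05,0.014,0.002],"rot":[0,0,0],"hand":0.42},{"linear":[0.05,0.013,0.002],"rot":[0,0,0],"hand":0.42}]'; python3 st.py;  python3 -m crank '[{"linear":[0.05,0.012,0.002],"rot":[0,0,0],"hand":0.42},{"linear":[0.05,0.01,0.002],"rot":[0,0,0],"hand":0.42}]'; python3 st.py
```

```text
clock: 9.98
tool_pos: [0.5768, -0.0699, 0.1416]
orientation: [93.1, 88.7, -161.7]
force: [-5.2, -1.4, 2.8]
opening: 0.037
t 9.975 pos [ 0.5768 -0.0699  0.1416] R 0.13020257405419017 theta_deg 79.23257186518059 jaw 15.176429810368518 want 16.067428134819423 axis [-0.0212 -0.007  -0.9998] F [-5.2499 -1.428   2.8338] Ftan -5.4400975613082485 open 0.03698705528563418 q [ 12.4578  16.4305 -17.1894   0.154  -57.6523   2.6356]
clock: 10.22
tool_pos: [0.5793, -0.0688, 0.1415]
orientation: [89.8, 88.4, -165.0]
force: [-6.4, -0.9, 3.0]
opening: 0.0368
t 10.225 pos [ 0.5793 -0.0688  0.1415] R 0.1305868598434506 theta_deg 80.43534042212717 jaw 15.158874908571562 want 14.864659577872843 axis [-0.0276 -0.0074 -0.9996] F [-6.3764 -0.8614  3.0449] Ftan -6.384014788133207 open 0.03676439747597671 q [ 12.4722  16.8595 -16.5685   0.0837 -58.2047   2.6415]
```

```bash
python3 -m crank '[{"linear":[0.05,0.011,0.002],"rot":[0,-0.1,0],"hand":0.42},{"linear":[0.05,0.009,0.002],"rot":[0,-0.1,0],"hand":0.42}]'; python3 st.py;  python3 -m crank '[{"linear":[0.05,0.009,0.002],"rot":[0,-0.08,0],"hand":0.42},{"linear":[0.05,0.009,0.002],"rot":[0,-0.08,0],"hand":0.42}]'; python3 st.py
python3 - <<'E'
from h import *
from plant import eyes
from scipy.optimize import least_squares
for n in("scene","side"):
    s=eyes.snapshot(n);cv2.imwrite(f"pics/{n}3.png",s["image"][:,:,::-1]);np.savez(n+"3.npz",**s)
a=cv2.imread("pics/scene3.png")[130:370,130:400];b=cv2.imread("pics/side3.png")[130:370,180:450]
cv2.imwrite("pics/both3.png",cv2.resize(np.hstack([a,b]),(800,356)))
E
```

```text
clock: 10.48
tool_pos: [0.5796, -0.0687, 0.1414]
orientation: [98.7, 88.7, -156.2]
force: [-10.4, -0.4, 8.3]
opening: 0.0371
t 10.475 pos [ 0.5796 -0.0687  0.1414] R 0.13059729954226298 theta_deg 80.58196450778298 jaw 15.126268225213636 want 14.718035492217027 axis [-0.0207 -0.0092 -0.9997] F [-10.3664  -0.4325   8.276 ] Ftan -10.136194458224024 open 0.03710031294424779 q [ 12.5995  16.657  -16.9551   0.2999 -57.6628   2.3657]
clock: 10.72
tool_pos: [0.5797, -0.0688, 0.1415]
orientation: [107.2, 88.8, -147.7]
force: [-10.0, -2.3, 6.7]
opening: 0.0371
t 10.725 pos [ 0.5797 -0.0688  0.1415] R 0.13050481900000876 theta_deg 80.59919331474475 jaw 15.084770580623541 want 14.700806685255259 axis [-0.0171 -0.0108 -0.9998] F [-9.9641 -2.2842  6.7292] Ftan -10.217582223858148 open 0.03714201834901592 q [ 12.683   16.533  -17.1908   0.4623 -57.3689   2.1521]
```

View pics/both3.png

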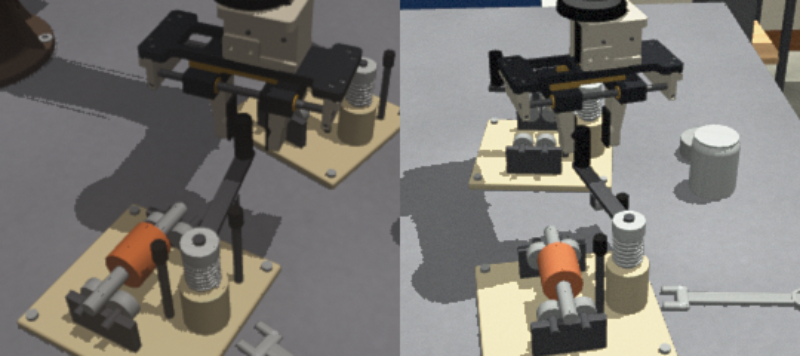

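Run:
```python
from h import *
from scipy.optimize import least_squares
Pv=np.array([.6128,-.195])
for n in("scene","side"):
    for k in("0","3"):
        d=cam(n+k);P=cloud(d);im=d["image"]
        c=np.array([.4828,-.2067]) if k=="0" else np.array([.5715,-.071])
        dd=np.hypot(P[...,0]-c[0],P[...,1]-c[1])
        m=(d["depth"]>0)&(dd<.02)&(P[...,2]>.121)&(P[...,2]<.166)&(im.max(2)<55)
        q=P[m]; o=(-d["camera_from_world"][:3,:3].T@d["camera_from_world"][:3,3])[:2]
        w=np.median(q[:,:2],0);dv=(w-o)/np.linalg.norm(w-o)
        f=lambda x:np.hypot(q[:,0]-x[0],q[:,1]-x[1])-.01
        x=least_squares(f,w+.007*dv,loss="soft_l1",f_scale=.001).x
        r=x-Pv; a=np.degrees(np.arctan2(r[1],r[0]))%360
        # bar centreline
        rr=np.hypot(P[...,0]-Pv[0],P[...,1]-Pv[1])
        b=(d["depth"]>0)&(rr>.03)&(rr<.115)&(abs(P[...,2]-.118)<.0025)&(im.max(2)<90)
        az=np.degrees(np.arctan2(P[...,1]-Pv[1],P[...,0]-Pv[0]))%360
        b&=abs(az-a)<14
        qb=P[b][:,:2]; 
        vx=cv2.fitLine(qb.astype(np.float32),cv2.DIST_HUBER,0,.01,.01).ravel() if len(qb)>20 else None
        print(n,k,len(q),"grip",x,"R",np.hypot(*r),"ang",a,"bar",len(qb),None if vx is None else np.degrees(np.arctan2(vx[1],vx[0]))%180)
        rot=(d["depth"]>0)&(im[...,0].astype(int)-im[...,2]>90)&(im[...,1]<110)&(P[...,1]<-.1)&(P[...,2]>.05); print("  rotor",np.median(P[rot],0),rot.sum())
```

```text
scene 0 335 grip [ 0.48189419 -0.20754588] R 0.1315056238665167 ang 185.47444741218416 bar 599 5.73949
  rotor [ 0.54523767 -0.22014097  0.08612921] 211
scene 3 341 grip [ 0.56983285 -0.0714141 ] R 0.13084208016170634 ang 109.1710472451987 bar 533 109.18376
  rotor [ 0.54258748 -0.2069933   0.0861411 ] 562
side 0 330 grip [ 0.48362054 -0.20587459] R 0.1296363774248494 ang 184.81192913345535 bar 62 5.2681155
  rotor [ 0.52942532 -0.21126841  0.08181181] 92
side 3 249 grip [ 0.57138321 -0.06982783] R 0.13184620645607262 ang 108.30827480382482 bar 103 103.72681
  rotor [ 0.52239633 -0.20916871  0.07900355] 74
```

Both cameras put the swing at 76.3–76.5° (1.33 rad). Tangential force rose from 6 to 10 N with the position stalled, so the arm is at the stop. I'll hold it there and check the trend.

```bash
python3 st.py; python3 -m crank '[{"linear":[0.05,0.01,0.004],"rot":[0,0,0],"hand":0.42},{"linear":[0.05,0.01,0.004],"rot":[0,0,0],"hand":0.42},{"linear":[0.05,0.01,0.004],"rot":[0,0,0],"hand":0.42},{"linear":[0.05,0.01,0.004],"rot":[0,0,0],"hand":0.42}]'; python3 st.py
python3 - <<'E'
from plant import eyes,monitor
for i in range(6):
    eyes.snapshot("side"); s=monitor.get_obs(); print(s["clock"],s["tool_pos"],s["force"])
E
```

```text
t 10.825 pos [ 0.5797 -0.0688  0.1415] R 0.13051731958785467 theta_deg 80.60090558184095 jaw 15.085118775546476 want 14.699094418159063 axis [-0.017  -0.0108 -0.9998] F [-9.404  -2.9161  7.6223] Ftan -9.836217977441681 open 0.03695036042190587 q [ 12.6845  16.5311 -17.1949   0.4626 -57.3625   2.1508]
clock: 11.32
tool_pos: [0.5792, -0.0689, 0.1411]
orientation: [94.4, 87.6, -160.6]
force: [-10.6, -3.0, 5.6]
opening: 0.0368
t 11.325 pos [ 0.5792 -0.0689  0.1411] R 0.13053449045971657 theta_deg 80.39454028555615 jaw 14.992171150845536 want 14.905459714443865 axis [-0.0398 -0.014  -0.9991] F [-10.6122  -2.9989   5.6087] Ftan -11.02653829608631 open 0.03679630867873213 q [ 12.6145  17.2658 -16.1709   0.3353 -58.9658   2.2028]
11.375 [ 0.57922676 -0.06889037  0.14104826] [-10.54337738  -2.06502046   6.38098609]
11.425 [ 0.57923313 -0.06885561  0.14104485] [-9.4334789  -2.36864656  5.01155108]
11.475 [ 0.57921593 -0.06887287  0.14104414] [-10.1458889   -3.01899823   5.9644896 ]
11.525 [ 0.57923057 -0.06884222  0.14105932] [-9.18363524 -1.49483764  5.84588611]
11.575 [ 0.57921862 -0.06888258  0.14107969] [-9.80905541 -3.18389659  5.73117457]
11.625 [ 0.5792001  -0.06889211  0.14103432] [-10.03728593  -2.27841604   6.00708706]
```

The force is steady at about 12 N and the pose is still, so I'm handing in.

```bash
python3 -c "
from plant import ticket
print(ticket.close_job())"; python3 st.py
```

```text
the job is handed in; nothing more can be done
None
the job is handed in; nothing more can be done
```

The loaded stand's keeper arm is swung to its stop and still held there. I handed the job in at about 11.6 s of the 38 s allowed, and it gave no verdict. I caged the grip between part-open fingers (about 37 mm) without squeezing it, then swung it slowly along an arc about the pivot.

**Arm angle:** Before the last small push rows, the grip angle measured 76.3° and 76.5° in the two cameras, about 1.33 rad against the required 1.28. After those rows I relied on the tool pose, which moved back by about 0.5 mm. One reading disagreed: the side camera's line along the bar gave a swing near 81.5°, but from only about 100 points, so I did not rely on it.

**Force:** The sideways push rose from 6 to about 10 N while the position stalled, which fits the arm resting on the rubber stop. Over the last 0.25 s the total was a steady 11–12 N with the tool still. About 6 N of that was an unexplained vertical force, which I put down to friction at the finger pad. The highest reading I took was about 13 N. The force was only read at the ends of moves, so brief peaks between readings were not seen.

**Everything else:** In the last viewed pictures, the rotor, the other stand, the tin and the spanner looked undisturbed. The rotor's position shift could not be measured reliably, because the arm covered part of it at the start. The spare roller was only partly visible, behind the tin.

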